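Set the click-stop height gate over a bushing

TASK

Set the height gate for the bushing that sits in the shuttle: push the shuttle fully home under the gate, turn the round knob clockwise until the foot has come down and rests on the bushing, gently and without forcing it, then turn the knob back exactly three clicks so that the foot hangs clear, and let go. Leave the loose things round about where they are.

Things in the scene. Friction and masses are not known exactly. Their poses are not given: they have to be found in the camera images.
- height_gate: Fixture screwed to the desk: dark steel base 205 x 70 x 10 mm, steel gibs 21 mm high along its sides, and at the far end an aluminium column with an arm (top 76 mm) reaching back over the shuttle; a roller block behind the knob is 87 mm high. Origin: centre of the base's underside. +x points along the base from the shuttle handle to the column, z up; knob and foot axis at x = +30 mm.
- shuttle (a joint): Travel of the shuttle in m along the gate's +x: 0 fully out (so it starts), 0.045 fully home against its stop. It drags with about 1.5 N and stays where it is left.
- shuttle_handle (a point): Centre of the upright round black grip (20 mm thick, from 26 to 52 mm above the desk) at the near end of the shuttle, an aluminium slide plate 44 mm wide; this point is 40 mm above the desk. Pushing it along the gate's +x takes the shuttle home; then it is 86 mm in front of the knob's axis. The shuttle plate beside it is 18 mm high, the gibs 21 mm.
- nest (a point): Centre of the floor of the round nest in the shuttle that holds the bushing (18 mm above the desk; steel nest plate 4 mm higher). With the shuttle home it lies under the foot.
- bushing: Turned steel bushing with a bore, 32 mm across, 12 mm high, sitting in the nest. Origin: centre of its underside; z up.
- spindle: Steel spindle with its foot (20 mm across) under the arm, moved by the knob. It slides up and down only, 1 mm a click, and does not turn. Origin: centre of the foot's flat underside. At the start it hangs 4 to 9 mm higher than the bushing's top. 0.1 N m on the knob presses it down with some 25 N; more than 60 N marks the bushing.
- knob_grip (a point): On the axis of the round knurled knob, 102 mm above the desk; does not turn. Knob 34 mm across, 88 to 115 mm high, stays at its height. Clockwise from above lowers the foot. 24 clicks a turn: torque jumps to about 0.1 N m, fades out over half a click, then the screw springs on to its next rest. On the bushing it climbs past 0.15. Worn: on reversing, the knob turns loose for 25 to 40 degrees.
- spare_bushing: Bystander: loose steel bushing 24 mm across, 16 mm high, on the desk. Origin: centre of its underside.
- thin_bushing: Bystander: loose steel bushing 25 mm across, 10 mm high, on the desk. Origin: centre of its underside.
- hex_key: Bystander: black hex key 83 x 35 x 4 mm lying flat on the steel plate of the desk. Origin: centre of its underside.
- red_pen: Bystander: red pen 135 mm long, 11 mm thick, lying on the steel plate of the desk. Origin: centre of its underside.
Things that resemble listed ones, but are neither listed nor needed, are in the scene too. What is shaped like the bushing but orange, red or yellow is not meant.

How it is judged:
On the way, in this order (a step that is already met when the one before it is completed fails the run):
1. the shuttle is pushed fully home (value of joint shuttle above 0.0435 m), for 0.2 s.
2. the foot rests on the bushing with the shuttle home (contact force between spindle and bushing above 2 N and value of joint shuttle above 0.0435 m), for 0.2 s.
At the end, for the whole second after the job is handed in: The shuttle is home (within 1.5 mm) with the bushing flat in its nest under the foot, and the foot stands still three clicks above the bushing: 2.2 to 3.3 mm clear of its top (z of spindle in the frame of bushing between 0.0142 and 0.0153 m and value of joint shuttle above 0.0435 m and horizontal distance between bushing and nest below 0.003 m and horizontal distance between bushing and spindle below 0.005 m and angle between bushing's own z axis and vertical below 0.05 rad and linear speed of spindle below 0.003 m/s and linear speed of bushing below 0.01 m/s); the robot touches nothing.
It fails at once if the foot is forced down on the bushing with more than 60 N (contact force between spindle and bushing above 60 N).
It fails at once if a bystander is moved by more than 15 mm (distance of any of spare_bushing, thin_bushing, hex_key, red_pen from where it was at the start of the episode above 0.015 m).
It also fails if it takes over 72 s, if anything falls off the work surface, if the arm or the gripper's body presses on something with over 40 N, if the wrist force passes 120 N, or if a joint passes its speed limit or range.

ROBOT

A 7-joint arm with a two-finger parallel gripper is mounted at the origin on a cart in front of the work surface, level with it; the furniture and walls round the work are solid. World frame = base frame: x ahead of the robot, y to its left, z up, the work surface at z = 0. Lengths are in m, angles in rad, forces in N, time in s.
With the tool pointing down it reaches from about 0.4 to 0.85 m from the base axis. Payload 10.4 kg.
Tool frame: the origin (TCP) lies on the centre line of the jaws, within the pads' length; the fingertips stand 14 mm ahead of it and the grasp point (between the pads) lies 5 mm behind it (manip.tip_reach is the distance from the TCP to the fingertips, in m); z points along the fingers, y is the line along which they close (so a half turn about z gives the same grasp; the last joint's range is limited). The gripper opens to 85 mm and grips with 20 to 120 N. Pads are 22 mm wide; open, the fingers measure 114 mm over their backs; the gripper's body (76 mm by 85 mm) begins 54 mm behind the grasp point. The pads swing forward as they close: fully open they stand 13 mm farther back than shut.
Start: joints at [-1.213, 0.332, -0.065, 1.46, 0.022, 1.35, -0.088], TCP at [0.232, 0.58, 0.245] pointing down, gripper open.
Joint ranges: [-2.6, 2.6], [-0.5, 2.12], [-1.47, 1.34], [0.16, 2.42], [-1.27, 4.41], [0.06, 2.06], [-2.6, 2.6]. Speed limits (rad/s): [2.22, 2.22, 2.79, 2.79, 3.14, 3.14, 3.14].

INTERFACE

Orientations are given as a unit quaternion [x, y, z, w].
In Python, from workcell import manip gives the robot as it stands.
- The arm moves only by the shell command python3 -m pendant 'ROWS' [FORCE]. ROWS is JSON, a list of rows, each a list of 7 numbers: the shift along the tool's x, y, z in units of 50 mm (1.0 is 50 mm), then the turn, a rotation vector about the tool's x, y, z in units of 8 degrees (1.0 is 8 degrees), then the opening, from -1 (shut) to 1 (fully open), so that 0 is half open. In form: [[dx, dy, dz, ax, ay, az, jaw], ...]. A call has exactly 10 rows; each row is the pose to reach, as a shift and turn from the pose commanded when the call began, along the tool's axes at that moment; what a row does not reach only later rows make up. A row lasts 1/8 s, in which the tool goes at most 62.5 mm and 10.7 degrees, less where a joint would pass 70% of its speed; a pose out of reach is approached as far as the arm can. A call with a gripper value outside its range is refused whole. The fingers move at their own pace and stop on an object; FORCE is the grip in N (left out, the last holds). Time passes only in rows, so rows that repeat a pose let the fingers close, or fill a call up. It gives the time, the measured TCP pose, the force, the opening and the grip force at its end, in the units of the state.
- manip.get_obs(): the state, without advancing time (a new reading comes with each control period).
- manip.camera(name): name is "scene" or "side" or "wrist"; returns (picture, depth): 384x512x3 uint8, red, green, blue; 384x512 float32, m along the optical axis (not along the pixel's ray), 0 where there is no reading.
- manip.get_calibration(name): a dict with "fx", "fy", "cx", "cy" (pixels), "D" ([k1, k2, p1, p2, k3] as OpenCV has them; the pictures are not rectified), "xyz" and "orientation" of the camera in the world. Camera axes: x right, y up, looking along -z (the intrinsics and any distortion apply to the point x, -y, -z); pixel columns grow to the right and rows downward; lengths in m; the calibration is good to about 2 mm. A picture is of the moment at which its call begins: read the wrist's pose just before it. get_calibration takes no time and is no camera call; for the wrist camera it gives the pose at the moment of the call.
- manip.hand_in(): hands the job in; it is judged then, once.
Trained networks look in the newest picture that a camera, given by its name, has taken for a name from the list of things; names that differ only in an ending like _2 or _b are one class to them, and where a whole thing is asked for, a point or a joint stands for the part that bears it (a point fixed in the world has none). Each returns a list of dicts, best first, with "p" (0 to 1); they miss things now and then, are a little off and sometimes report something else, mostly with a low value. They report only what shows in the picture. A call takes as long as a camera call. They do not tell look-alikes from the thing itself.
- manip.find_in(thing, camera): "box" ([left, top, right, bottom] in pixels, round what is visible of it).
- manip.trace(thing, camera): "pixels" (384x512 bool, what is visible of it) and "box" ([left, top, right, bottom] in pixels, round what is visible of it).
- manip.tip_of(thing, camera): "pixel" ([column, row] in pixels: a listed point, or the origin of a listed thing).
The state is a dict: "clock": time; "joint_pos": joint angles; "joint_velocities": joint speeds; "tau": joint torques, N m; "position": TCP position; "ee_rot": TCP orientation; "ft_force": force on the tool from outside, world axes, zero at the start; "torque": the same for the moment, N m; "grip_width": opening from 0.0 (shut) to 1.0 (fully open); "grasp_force": force on a finger pad.
Only numpy, scipy, OpenCV 4.12 (cv2) and the standard library are available. Lean on these libraries where they do the work, as an engineer would, in place of code of your own. Each camera call takes 0.05 s, during which the arm holds its last target. There are 200 camera calls.

## Working session

There is one attempt and no reset: what is moved stays moved. The work goes in short steps, Python scripts to look and compute and a shell command to move; the robot and the scene stay as the last step left them, time stands still between calls to the robot, and variables do not carry over. Pictures are saved under pics/ and viewed, at most 10 in all, crops included, and the job is handed in when it is done.

```bash
ls; mkdir -p pics
cat > h.py <<'E'
import numpy as np,cv2
from workcell import manip
from scipy.spatial.transform import Rotation as R
def snap(c,f=None):
    K=manip.get_calibration(c); p,d=manip.camera(c)
    if f: cv2.imwrite('pics/'+f,p[:,:,::-1])
    return K,p,d
def ray(K,px):
    k=np.array([[K['fx'],0,K['cx']],[0,K['fy'],K['cy']],[0,0,1]])
    u=cv2.undistortPoints(np.array(px,float).reshape(-1,1,2),k,np.array(K['D'],float))[:,0]
    r=np.c_[u[:,0],-u[:,1],-np.ones(len(u))]
    return R.from_quat(K['orientation']).apply(r)
def at_z(K,px,z):
    r=ray(K,px);o=np.array(K['xyz']);return o+r*((z-o[2])/r[:,2])[:,None]
def at_d(K,px,dep):
    return np.array(K['xyz'])+ray(K,px)*np.array(dep).reshape(-1,1)
E
python3 - <<'E'
from h import *
print(manip.get_obs())
for c in ['scene','side']:
    K,p,d=snap(c,c+'0.png'); print(c,K['xyz'])
    for t,z in [('knob_grip',.102),('shuttle_handle',.04),('nest',.018),('bushing',.018),('height_gate',0),('spindle',.04)]:
        for q in manip.tip_of(t,c)[:2]: print(t,round(q['p'],2),np.round(q['pixel']),at_z(K,q['pixel'],z).round(4)[0])
E
```

```text
pics
{'clock': 0.0, 'joint_pos': array([-1.21259803,  0.33286949, -0.06473231,  1.46094652,  0.02160183,
        1.34991221, -0.0885196 ]), 'joint_velocities': array([ 1.68192114e-03,  1.06713862e-03,  1.16304704e-03,  4.64019688e-04,
        7.22597793e-05, -7.71517714e-04, -1.11556676e-03]), 'tau': array([-6.01785887e-04, -6.25434780e+01,  4.87719092e-02, -3.91614640e+01,
        1.61128171e-02,  9.80179233e-03, -7.07672768e-06]), 'position': array([0.23214109, 0.57989827, 0.24451501]), 'ee_rot': array([ 1.89234866e-01,  9.81931590e-01, -7.11852709e-04, -1.07148305e-04]), 'ft_force': array([-0.71040616, -0.87054247,  0.04870694]), 'torque': array([ 0.03817894,  0.05816543, -0.03745118]), 'grasp_force': 0.0, 'grip_width': 0.9946855711184894}
scene [0.10988616 0.88957979 0.87068566]
knob_grip 0.62 [210. 216.] [0.5718 0.2519 0.102 ]
shuttle_handle 0.63 [260. 254.] [0.4424 0.2536 0.04  ]
shuttle_handle 0.34 [228. 249.] [0.5143 0.2747 0.04  ]
nest 0.87 [231. 252.] [0.5156 0.262  0.018 ]
bushing 0.69 [227. 249.] [0.5273 0.2589 0.018 ]
bushing 0.55 [229. 253.] [0.5164 0.2673 0.018 ]
height_gate 0.92 [224. 246.] [0.5469 0.2391 0.    ]
side [0.60143816 0.62265008 0.78143705]
knob_grip 0.66 [235. 248.] [0.5673 0.2612 0.102 ]
shuttle_handle 0.65 [295. 244.] [0.4383 0.24   0.04  ]
nest 0.91 [252. 261.] [0.5314 0.2524 0.018 ]
bushing 0.73 [313. 237.] [0.3901 0.2168 0.018 ]
bushing 0.69 [353. 258.] [0.3193 0.2782 0.018 ]
height_gate 0.92 [250. 268.] [0.5361 0.2594 0.    ]
```

View pics/scene0.png

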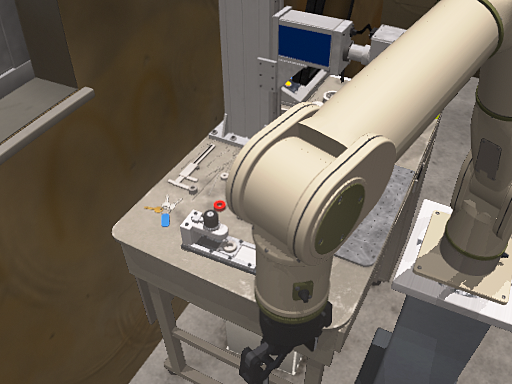

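View pics/side0.png

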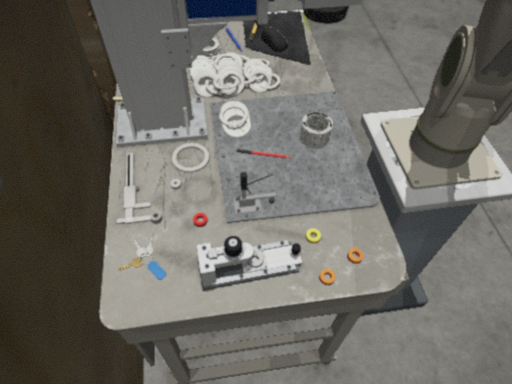

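Scene view: the arm hides the gate. Side view: knob top at about (234,243), handle at (296,249), gate running between them with the handle toward the robot. Orange and yellow rings lie near the handle end.

Run:
```python
from h import *
K,p,d=snap('side')
for t,zt in [('knob_grip',.115),('shuttle_handle',.052)]:
    for q in manip.trace(t,'side')[:2]:
        m=q['pixels']&(d>0); v,u=np.nonzero(m); P=at_d(K,np.c_[u,v],d[m])
        s=P[np.abs(P[:,2]-zt)<.006]
        print(t,round(q['p'],2),m.sum(),q['box'],'z',np.percentile(P[:,2],[5,50,95]).round(3),len(s),s.mean(0).round(4), s.min(0).round(3),s.max(0).round(3))
# gate top points: gib tops
v,u=np.nonzero(d>0);P=at_d(K,np.c_[u,v],d[d>0])
for lo,hi in [(.019,.024),(.07,.08)]:
    s=P[(P[:,2]>lo)&(P[:,2]<hi)&(P[:,0]>.40)&(P[:,0]<.7)&(abs(P[:,1]-.25)<.06)]
    r=cv2.minAreaRect((s[:,:2]*1000).astype(np.float32)); print(len(s),r)
```

```text
knob_grip 0.79 3647 [197.0, 238.6, 302.5, 290.4] z [0.009 0.022 0.114] 243 [0.5698 0.2601 0.1148] [0.552 0.24  0.109] [0.587 0.275 0.118]<stdin>:7: RuntimeWarning: Mean of empty slice.
  ret = um.true_divide(
Traceback (most recent call last):
ValueError: zero-size array to reduction operation minimum which has no identity
```

```bash
python3 -m pendant '[[-0.9,-0.8,0,0,0,-0.4,-1],[-1.8,-1.6,0,0,0,-1.2,-1],[-2.7,-2.4,0,0,0,-2,-1],[-3.6,-3.2,0,0,0,-2.8,-1],[-4.5,-4,0.2,0,0,-3.5,-1],[-5.2,-4.7,0.5,0,0,-3.75,-1],[-5.7,-5.2,0.8,0,0,-3.75,-1],[-5.7,-5.2,0.8,0,0,-3.75,-1],[-5.7,-5.2,0.8,0,0,-3.75,-1],[-5.7,-5.2,0.8,0,0,-3.75,-1]]' 30
python3 - <<'E'
from h import *
o=manip.get_obs(); print(o['position'].round(4),o['ee_rot'].round(3),o['joint_pos'].round(3))
K,p,d=snap('wrist','w1.png'); print(K['xyz'])
for t,z in [('knob_grip',.102),('shuttle_handle',.04),('nest',.018),('bushing',.018),('height_gate',0)]:
    for q in manip.tip_of(t,'wrist')[:2]: print(t,round(q['p'],2),np.round(q['pixel']),at_z(K,q['pixel'],z).round(4)[0])
K,p,d=snap('scene')
for t,z in [('knob_grip',.102),('shuttle_handle',.04),('nest',.018),('bushing',.018),('height_gate',0)]:
    for q in manip.tip_of(t,'scene')[:2]: print(t,round(q['p'],2),np.round(q['pixel']),at_z(K,q['pixel'],z).round(4)[0])
E
```

```text
clock: 2.05
position: [0.4, 0.2341, 0.2057]
ee_rot: [-0.072, 0.997, 0.0, 0.0]
ft_force: [-0.3, 0.1, 0.4]
grip_width: 0.001
grasp_force: 0.0
[0.4    0.2341 0.2057] [-0.072  0.997  0.     0.   ] [-0.778 -0.003  0.15   1.932  0.     1.211  1.088]
[0.3181896  0.22197688 0.33430772]
knob_grip 0.76 [259. 351.] [0.5681 0.2585 0.102 ]
shuttle_handle 0.88 [267. 212.] [0.4422 0.2491 0.04  ]
bushing 0.72 [305.  82.] [0.3076 0.2665 0.018 ]
bushing 0.71 [325. 155.] [0.3774 0.3019 0.018 ]
knob_grip 0.7 [208. 219.] [0.5708 0.2605 0.102 ]
shuttle_handle 0.78 [262. 252.] [0.4405 0.2448 0.04  ]
shuttle_handle 0.66 [225. 176.] [0.656  0.0479 0.04  ]
nest 0.64 [231. 251.] [0.5163 0.2585 0.018 ]
bushing 0.73 [276. 292.] [0.3699 0.3177 0.018 ]
bushing 0.72 [294. 259.] [0.3743 0.215  0.018 ]
height_gate 0.67 [222. 249.] [0.5463 0.2498 0.    ]
```

View pics/w1.png

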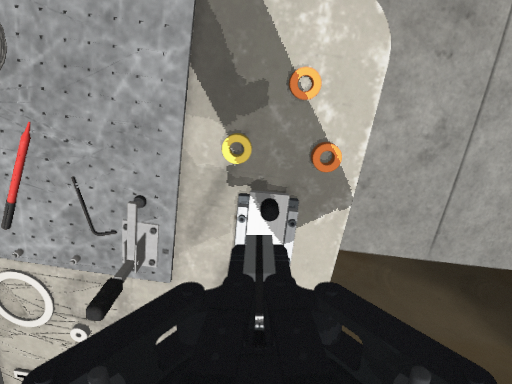

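The wrist view shows the handle at (270,209) with the gate parallel to the image's vertical. The fingers are behind it on the robot side, and the descent spot is free.

```bash
python3 -m pendant '[[0,0.15,0.9,0,0,0,-1],[0,0.15,1.8,0,0,0,-1],[0,0.15,2.6,0,0,0,-1],[0,0.15,3.2,0,0,0,-1],[0,0.15,3.2,0,0,0,-1],[-0.2,0.17,3.2,0,0,0,-1],[-0.4,0.18,3.2,0,0,0,-1],[-0.6,0.2,3.2,0,0,0,-1],[-0.8,0.2,3.2,0,0,0,-1],[-0.9,0.2,3.2,0,0,0,-1]]'
python3 - <<'E'
from h import *
K,p,d=snap('side','s2.png')
for c in ['side','scene']:
    if c=='scene': K,p,d=snap('scene')
    for t,z in [('knob_grip',.102),('shuttle_handle',.04),('nest',.018),('bushing',.018),('height_gate',0)]:
        for q in manip.tip_of(t,c)[:1]: print(c,t,round(q['p'],2),np.round(q['pixel']),at_z(K,q['pixel'],z).round(4)[0])
E
```

```text
clock: 3.9
position: [0.4441, 0.2492, 0.0454]
ee_rot: [-0.071, 0.997, -0.0, 0.0]
ft_force: [-2.3, -0.4, 1.7]
grip_width: -0.002
grasp_force: 1.0
side knob_grip 0.64 [236. 251.] [0.5666 0.269  0.102 ]
side shuttle_handle 0.77 [278. 246.] [0.4742 0.2387 0.04  ]
side nest 0.66 [242. 261.] [0.5526 0.2501 0.018 ]
side bushing 0.7 [354. 255.] [0.3146 0.2719 0.018 ]
side height_gate 0.64 [249. 266.] [0.538  0.2542 0.    ]
scene knob_grip 0.84 [209. 216.] [0.574  0.2523 0.102 ]
scene shuttle_handle 0.73 [251. 248.] [0.4703 0.246  0.04  ]
scene nest 0.57 [219. 246.] [0.5488 0.259  0.018 ]
scene bushing 0.74 [275. 288.] [0.3765 0.3076 0.018 ]
scene height_gate 0.92 [226. 250.] [0.5368 0.2506 0.    ]
```

```bash
python3 -m pendant '[[-0.1,0,0,0,0,0,-1],[-0.2,0,0,0,0,0,-1],[-0.24,0,0,0,0,0,-1],[-0.26,0,0,0,0,0,-1],[-0.28,0,0,0,0,0,-1],[-0.3,0,0,0,0,0,-1],[-0.32,0,0,0,0,0,-1],[-0.34,0,0,0,0,0,-1],[-0.34,0,0,0,0,0,-1],[-0.34,0,0,0,0,0,-1]]'
```

```text
clock: 5.75
position: [0.4603, 0.2519, 0.0454]
ee_rot: [-0.071, 0.997, 0.0, 0.0]
ft_force: [-1.8, -0.2, 0.1]
grip_width: 0.006
grasp_force: 0.5
```

```bash
python3 -m pendant '[[-0.02,0,0,0,0,0,-1],[-0.03,0,0,0,0,0,-1],[-0.04,0,0,0,0,0,-1],[-0.05,0,0,0,0,0,-1],[-0.06,0,0,0,0,0,-1],[-0.07,0,0,0,0,0,-1],[-0.08,0,0,0,0,0,-1],[-0.08,0,0,0,0,0,-1],[-0.08,0,0,0,0,0,-1],[-0.08,0,0,0,0,0,-1]]'
```

```text
clock: 7.0
position: [0.4626, 0.252, 0.0452]
ee_rot: [-0.072, 0.997, -0.0, -0.002]
ft_force: [-10.5, -2.7, 7.8]
grip_width: 0.001
grasp_force: 5.2
```

Home: the stop shows as a force jump at the expected x. I'll back off, rise and look at the knob.

```bash
python3 -m pendant '[[0.2,0,0,0,0,0,-1],[0.2,0,-1,0,0,0,-1],[0.2,0,-2,0,0,0,-0.5],[0.1,0,-2.8,0,0,-0.6,0],[-0.7,0.1,-3.3,0,0,-1.6,0.4],[-1.5,0.3,-3.3,0,0,-2.6,0.4],[-2.06,0.42,-3.3,0,0,-3.5,0.4],[-2.06,0.42,-3.3,0,0,-3.75,0.4],[-2.06,0.42,-3.3,0,0,-3.75,0.4],[-2.06,0.42,-3.3,0,0,-3.75,0.4]]'
python3 - <<'E'
from h import *
o=manip.get_obs(); print(o['position'].round(4),o['ee_rot'].round(3),o['joint_pos'].round(3),o['torque'].round(3))
K,p,d=snap('wrist','w3.png'); print(np.round(K['xyz'],3))
for q in manip.tip_of('knob_grip','wrist')[:2]: print(round(q['p'],2),np.round(q['pixel']),at_z(K,q['pixel'],.102).round(4)[0])
m=(d>0);v,u=np.nonzero(m);P=at_d(K,np.c_[u,v],d[m])
s=P[(abs(P[:,2]-.115)<.004)&(np.hypot(P[:,0]-.57,P[:,1]-.257)<.03)]
print(len(s),s.mean(0),s.min(0),s.max(0),cv2.minEnclosingCircle((s[:,:2]*1000).astype(np.float32)) if len(s) else 0)
K,p,d=snap('scene'); 
for t,z in [('shuttle_handle',.04),('knob_grip',.102)]:
  for q in manip.tip_of(t,'scene')[:1]: print(t,round(q['p'],2),at_z(K,q['pixel'],z).round(4)[0])
E
```

```text
clock: 8.25
position: [0.5625, 0.2876, 0.2107]
ee_rot: [-0.327, 0.945, 0.0, 0.0]
ft_force: [0.8, 0.6, -0.1]
grip_width: 0.701
grasp_force: 0.0
[0.5625 0.2876 0.2107] [-0.327  0.945  0.     0.   ] [-0.663  0.364  0.153  1.499 -0.057  1.283  1.732] [ 0.021  0.05  -0.044]
[0.498 0.236 0.339]
1374 [0.56820494 0.25634604 0.1147521 ] [0.55260544 0.23969921 0.11103293] [0.58670968 0.27358086 0.1173669 ] ((569.3302612304688, 256.1917419433594), 17.548465728759766)
shuttle_handle 0.93 [0.4829 0.2445 0.04  ]
knob_grip 0.66 [0.5675 0.2559 0.102 ]
```

View pics/w3.png

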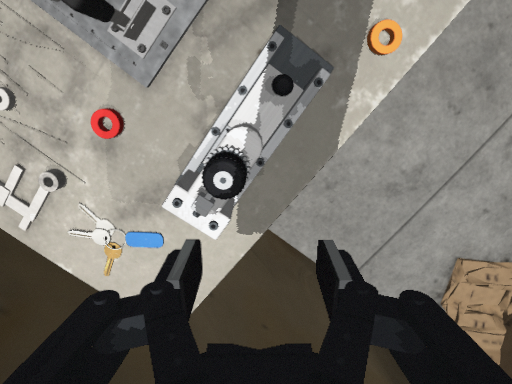

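The knob is at pixel (224,174), clear of the fingers. The depth circle puts it at (0.5693, 0.2562) with r = 17.5 mm, matching its size. Descending around it.

```bash
python3 -m pendant '[[0.14,-0.3,0,0,0,0,0.4],[0.28,-0.58,0.2,0,0,0,0.4],[0.28,-0.58,0.9,0,0,0,0.4],[0.28,-0.58,1.6,0,0,0,0.4],[0.28,-0.58,2.1,0,0,0,0.4],[0.28,-0.58,2.1,0,0,0,0.4],[0.28,-0.58,2.1,0,0,0,-0.4],[0.28,-0.58,2.1,0,0,0,-0.4],[0.28,-0.58,2.1,0,0,0,-0.4],[0.28,-0.58,2.1,0,0,0,-0.4]]' 25
cat > t.py <<'E'
from h import *
o=manip.get_obs(); r=R.from_quat(o['ee_rot'])
x=r.as_matrix()[:,0]; print('t',o['clock'],'yaw',np.degrees(np.arctan2(x[1],x[0])).round(2),'tau',o['torque'].round(3),'F',o['ft_force'].round(1),'grip',round(o['grasp_force'],1),round(o['grip_width'],3),'pos',o['position'].round(4),'q7',o['joint_pos'][6].round(3))
E
python3 t.py
```

```text
clock: 9.75
position: [0.5699, 0.2577, 0.1072]
ee_rot: [-0.328, 0.945, 0.001, 0.001]
ft_force: [-3.9, 2.3, 3.8]
grip_width: 0.382
grasp_force: 24.8
t 9.75 yaw -141.76 tau [0.468 1.009 0.03 ] F [-3.9  2.3  3.8] grip 24.8 0.382 pos [0.5699 0.2577 0.1072] q7 1.796
```

```bash
python3 -m pendant '[[0,0,0,0,0,0.7,-0.4],[0,0,0,0,0,1.4,-0.4],[0,0,0,0,0,2.1,-0.4],[0,0,0,0,0,2.8,-0.4],[0,0,0,0,0,3.5,-0.4],[0,0,0,0,0,4.2,-0.4],[0,0,0,0,0,4.9,-0.4],[0,0,0,0,0,5.6,-0.4],[0,0,0,0,0,5.6,-0.4],[0,0,0,0,0,5.6,-0.4]]' >/dev/null; python3 t.py
```

```text
t 11.0 yaw 173.43 tau [-0.036  1.011  0.058] F [-4.8  0.4  5.5] grip 24.8 0.383 pos [0.5701 0.2571 0.1072] q7 1.065
```

```bash
python3 -m pendant '[[0,0,0,0,0,0.2,-0.4],[0,0,0,0,0,0.4,-0.4],[0,0,0,0,0,0.5,-0.4],[0,0,0,0,0,0.5,-0.4],[0,0,0,0,0,0.5,-0.4],[0,0,0,0,0,0.5,-0.4],[0,0,0,0,0,0.5,-0.4],[0,0,0,0,0,0.5,-0.4],[0,0,0,0,0,0.5,-0.4],[0,0,0,0,0,0.5,-0.4]]' >/dev/null; python3 t.py
```

```text
t 12.25 yaw 169.42 tau [-0.089  1.067  0.055] F [-4.5  0.3  4.8] grip 24.8 0.382 pos [0.5701 0.257  0.1072] q7 1.0
```

```bash
python3 -m pendant '[[0,0,0,0,0,0.2,-0.4],[0,0,0,0,0,0.4,-0.4],[0,0,0,0,0,0.5,-0.4],[0,0,0,0,0,0.5,-0.4],[0,0,0,0,0,0.5,-0.4],[0,0,0,0,0,0.5,-0.4],[0,0,0,0,0,0.5,-0.4],[0,0,0,0,0,0.5,-0.4],[0,0,0,0,0,0.5,-0.4],[0,0,0,0,0,0.5,-0.4]]' >/dev/null; python3 t.py
```

```text
t 13.5 yaw 165.41 tau [-0.104  1.097  0.077] F [-4.8  0.6  5.8] grip 24.9 0.386 pos [0.5701 0.2569 0.1072] q7 0.936
```

```bash
python3 -m pendant '[[0,0,0,0,0,0.2,-0.4],[0,0,0,0,0,0.4,-0.4],[0,0,0,0,0,0.6,-0.4],[0,0,0,0,0,0.6,-0.4],[0,0,0,0,0,0.6,-0.4],[0,0,0,0,0,0.6,-0.4],[0,0,0,0,0,0.6,-0.4],[0,0,0,0,0,0.6,-0.4],[0,0,0,0,0,0.6,-0.4],[0,0,0,0,0,0.6,-0.4]]' >/dev/null; python3 t.py
```

```text
t 14.75 yaw 160.61 tau [-0.162  1.107 -0.065] F [-4.8 -0.4  6. ] grip 24.9 0.384 pos [0.57   0.2569 0.1072] q7 0.858
```

```bash
python3 -m pendant '[[0,0,0,0,0,0.2,-0.4],[0,0,0,0,0,0.4,-0.4],[0,0,0,0,0,0.6,-0.4],[0,0,0,0,0,0.6,-0.4],[0,0,0,0,0,0.6,-0.4],[0,0,0,0,0,0.6,-0.4],[0,0,0,0,0,0.6,-0.4],[0,0,0,0,0,0.6,-0.4],[0,0,0,0,0,0.6,-0.4],[0,0,0,0,0,0.6,-0.4]]' >/dev/null; python3 t.py
```

```text
t 16.0 yaw 155.82 tau [-0.228  1.09   0.05 ] F [-5.5 -0.4  6.8] grip 24.9 0.384 pos [0.57   0.2568 0.1072] q7 0.78
```

```bash
python3 -m pendant '[[0,0,0,0,0,0.2,-0.4],[0,0,0,0,0,0.4,-0.4],[0,0,0,0,0,0.6,-0.4],[0,0,0,0,0,0.6,-0.4],[0,0,0,0,0,0.6,-0.4],[0,0,0,0,0,0.6,-0.4],[0,0,0,0,0,0.6,-0.4],[0,0,0,0,0,0.6,-0.4],[0,0,0,0,0,0.6,-0.4],[0,0,0,0,0,0.6,-0.4]]' >/dev/null; python3 t.py
```

```text
t 17.25 yaw 151.01 tau [-0.221  1.229  0.004] F [-5.   0.1  7.4] grip 25.0 0.388 pos [0.5699 0.2568 0.1072] q7 0.702
```

```bash
python3 -m pendant '[[0,0,0,0,0,0.2,-0.4],[0,0,0,0,0,0.4,-0.4],[0,0,0,0,0,0.6,-0.4],[0,0,0,0,0,0.6,-0.4],[0,0,0,0,0,0.6,-0.4],[0,0,0,0,0,0.6,-0.4],[0,0,0,0,0,0.6,-0.4],[0,0,0,0,0,0.6,-0.4],[0,0,0,0,0,0.6,-0.4],[0,0,0,0,0,0.6,-0.4]]' >/dev/null; python3 t.py
```

```text
t 18.5 yaw 146.21 tau [-0.222  1.308  0.003] F [-5.6 -0.7  6.7] grip 25.0 0.385 pos [0.5699 0.2567 0.1072] q7 0.624
```

```bash
cat > t.py <<'E'
from h import *
T=[];
for i in range(4):
    o=manip.get_obs(); T.append(o['torque'][2])
    if i<3: manip.camera('side')
x=R.from_quat(o['ee_rot']).as_matrix()[:,0]; print('t',o['clock'],'yaw',np.degrees(np.arctan2(x[1],x[0])).round(2),'tz',np.round(T,3),round(np.mean(T)+.042,3),'F',o['ft_force'].round(1),'grip',round(o['grip_width'],3),'q7',o['joint_pos'][6].round(3))
E
python3 t.py; python3 -m pendant '[[0,0,0,0,0,0.2,-0.4],[0,0,0,0,0,0.4,-0.4],[0,0,0,0,0,0.6,-0.4],[0,0,0,0,0,0.6,-0.4],[0,0,0,0,0,0.6,-0.4],[0,0,0,0,0,0.6,-0.4],[0,0,0,0,0,0.6,-0.4],[0,0,0,0,0,0.6,-0.4],[0,0,0,0,0,0.6,-0.4],[0,0,0,0,0,0.6,-0.4]]' >/dev/null; python3 t.py
```

```text
t 18.65 yaw 146.21 tz [ 0.003  0.031 -0.009 -0.004] 0.047 F [-5.7 -0.9  6.9] grip 0.384 q7 0.624
t 20.05 yaw 141.41 tz [0.052 0.023 0.006 0.039] 0.072 F [-6.3 -1.   7.4] grip 0.386 q7 0.547
```

```bash
python3 -m pendant '[[0,0,0,0,0,0.2,-0.4],[0,0,0,0,0,0.4,-0.4],[0,0,0,0,0,0.6,-0.4],[0,0,0,0,0,0.6,-0.4],[0,0,0,0,0,0.6,-0.4],[0,0,0,0,0,0.6,-0.4],[0,0,0,0,0,0.6,-0.4],[0,0,0,0,0,0.6,-0.4],[0,0,0,0,0,0.6,-0.4],[0,0,0,0,0,0.6,-0.4]]' >/dev/null; python3 t.py
```

```text
t 21.45 yaw 136.61 tz [0.029 0.035 0.043 0.   ] 0.069 F [-6.8 -2.5  7.4] grip 0.384 q7 0.469
```

```bash
python3 -m pendant '[[0,0,0,0,0,0.2,-0.4],[0,0,0,0,0,0.4,-0.4],[0,0,0,0,0,0.6,-0.4],[0,0,0,0,0,0.6,-0.4],[0,0,0,0,0,0.6,-0.4],[0,0,0,0,0,0.6,-0.4],[0,0,0,0,0,0.6,-0.4],[0,0,0,0,0,0.6,-0.4],[0,0,0,0,0,0.6,-0.4],[0,0,0,0,0,0.6,-0.4]]' >/dev/null; python3 t.py
```

```text
t 22.85 yaw 131.81 tz [ 0.004 -0.012 -0.002  0.036] 0.049 F [-6.4 -1.7  7.4] grip 0.385 q7 0.392
```

```bash
python3 -m pendant '[[0,0,0,0,0,0.2,-0.4],[0,0,0,0,0,0.4,-0.4],[0,0,0,0,0,0.6,-0.4],[0,0,0,0,0,0.6,-0.4],[0,0,0,0,0,0.6,-0.4],[0,0,0,0,0,0.6,-0.4],[0,0,0,0,0,0.6,-0.4],[0,0,0,0,0,0.6,-0.4],[0,0,0,0,0,0.6,-0.4],[0,0,0,0,0,0.6,-0.4]]' >/dev/null; python3 t.py
```

```text
t 24.25 yaw 127.01 tz [0.069 0.125 0.097 0.08 ] 0.135 F [-6.4 -1.5  8.3] grip 0.39 q7 0.315
```

```bash
python3 -m pendant '[[0,0,0,0,0,0.2,-0.4],[0,0,0,0,0,0.4,-0.4],[0,0,0,0,0,0.6,-0.4],[0,0,0,0,0,0.6,-0.4],[0,0,0,0,0,0.6,-0.4],[0,0,0,0,0,0.6,-0.4],[0,0,0,0,0,0.6,-0.4],[0,0,0,0,0,0.6,-0.4],[0,0,0,0,0,0.6,-0.4],[0,0,0,0,0,0.6,-0.4]]' >/dev/null; python3 t.py
```

```text
t 25.65 yaw 122.2 tz [0.02  0.089 0.049 0.019] 0.086 F [-7.3 -2.4  9.5] grip 0.384 q7 0.237
```

```bash
python3 -m pendant '[[0,0,0,0,0,0.2,-0.4],[0,0,0,0,0,0.4,-0.4],[0,0,0,0,0,0.6,-0.4],[0,0,0,0,0,0.6,-0.4],[0,0,0,0,0,0.6,-0.4],[0,0,0,0,0,0.6,-0.4],[0,0,0,0,0,0.6,-0.4],[0,0,0,0,0,0.6,-0.4],[0,0,0,0,0,0.6,-0.4],[0,0,0,0,0,0.6,-0.4]]' >/dev/null; python3 t.py
```

```text
t 27.05 yaw 117.4 tz [-0.006 -0.042  0.032  0.022] 0.043 F [-6.9 -2.5  8.3] grip 0.383 q7 0.16
```

```bash
python3 -m pendant '[[0,0,0,0,0,0.2,-0.4],[0,0,0,0,0,0.3,-0.4],[0,0,0,0,0,0.5,-0.4],[0,0,0,0,0,0.5,-0.4],[0,0,0,0,0,0.5,-0.4],[0,0,0,0,0,0.5,-0.4],[0,0,0,0,0,0.5,-0.4],[0,0,0,0,0,0.5,-0.4],[0,0,0,0,0,0.5,-0.4],[0,0,0,0,0,0.5,-0.4]]' >/dev/null; python3 t.py
```

```text
t 28.45 yaw 113.41 tz [0.106 0.082 0.123 0.1  ] 0.145 F [-8.  -1.6  9.4] grip 0.385 q7 0.096
```

```bash
python3 -m pendant '[[0,0,0,0,0,0.2,-0.4],[0,0,0,0,0,0.4,-0.4],[0,0,0,0,0,0.5,-0.4],[0,0,0,0,0,0.5,-0.4],[0,0,0,0,0,0.5,-0.4],[0,0,0,0,0,0.5,-0.4],[0,0,0,0,0,0.5,-0.4],[0,0,0,0,0,0.5,-0.4],[0,0,0,0,0,0.5,-0.4],[0,0,0,0,0,0.5,-0.4]]' >/dev/null; python3 t.py
```

```text
t 29.85 yaw 109.41 tz [-0.032  0.043  0.04   0.035] 0.063 F [-7.1 -2.1  9.3] grip 0.379 q7 0.032
```

```bash
python3 -m pendant '[[0,0,0,0,0,0.2,-0.4],[0,0,0,0,0,0.4,-0.4],[0,0,0,0,0,0.6,-0.4],[0,0,0,0,0,0.6,-0.4],[0,0,0,0,0,0.6,-0.4],[0,0,0,0,0,0.6,-0.4],[0,0,0,0,0,0.6,-0.4],[0,0,0,0,0,0.6,-0.4],[0,0,0,0,0,0.6,-0.4],[0,0,0,0,0,0.6,-0.4]]' >/dev/null; python3 t.py
```

```text
t 31.25 yaw 104.6 tz [ 0.038 -0.013 -0.044  0.002] 0.038 F [-8.5 -2.5  9.7] grip 0.383 q7 -0.045
```

```bash
python3 -m pendant '[[0,0,0,0,0,0.2,-0.4],[0,0,0,0,0,0.3,-0.4],[0,0,0,0,0,0.4,-0.4],[0,0,0,0,0,0.4,-0.4],[0,0,0,0,0,0.4,-0.4],[0,0,0,0,0,0.4,-0.4],[0,0,0,0,0,0.4,-0.4],[0,0,0,0,0,0.4,-0.4],[0,0,0,0,0,0.4,-0.4],[0,0,0,0,0,0.4,-0.4]]' >/dev/null; python3 t.py
```

```text
t 32.65 yaw 101.41 tz [ 0.023 -0.023  0.039  0.001] 0.052 F [-8.6 -2.5  8.6] grip 0.381 q7 -0.096
```

```bash
python3 -m pendant '[[0,0,0,0,0,0.1,-0.4],[0,0,0,0,0,0.2,-0.4],[0,0,0,0,0,0.3,-0.4],[0,0,0,0,0,0.4,-0.4],[0,0,0,0,0,0.5,-0.4],[0,0,0,0,0,0.5,-0.4],[0,0,0,0,0,0.5,-0.4],[0,0,0,0,0,0.5,-0.4],[0,0,0,0,0,0.5,-0.4],[0,0,0,0,0,0.5,-0.4]]' >/dev/null; python3 t.py
```

```text
t 34.05 yaw 97.41 tz [0.095 0.106 0.073 0.106] 0.137 F [-8.4 -2.7 10. ] grip 0.382 q7 -0.16
```

```bash
python3 -m pendant '[[0,0,0,0,0,0.1,-0.4],[0,0,0,0,0,0.2,-0.4],[0,0,0,0,0,0.3,-0.4],[0,0,0,0,0,0.4,-0.4],[0,0,0,0,0,0.5,-0.4],[0,0,0,0,0,0.5,-0.4],[0,0,0,0,0,0.5,-0.4],[0,0,0,0,0,0.5,-0.4],[0,0,0,0,0,0.5,-0.4],[0,0,0,0,0,0.5,-0.4]]' >/dev/null; python3 t.py
```

```text
t 35.45 yaw 93.41 tz [0.059 0.024 0.031 0.011] 0.073 F [-8.3 -1.7 10.7] grip 0.385 q7 -0.224
```

```bash
python3 -m pendant '[[0,0,0,0,0,0.1,-0.4],[0,0,0,0,0,0.2,-0.4],[0,0,0,0,0,0.3,-0.4],[0,0,0,0,0,0.4,-0.4],[0,0,0,0,0,0.5,-0.4],[0,0,0,0,0,0.6,-0.4],[0,0,0,0,0,0.7,-0.4],[0,0,0,0,0,0.8,-0.4],[0,0,0,0,0,0.8,-0.4],[0,0,0,0,0,0.8,-0.4]]' >/dev/null; python3 t.py
```

```text
t 36.85 yaw 87.01 tz [ 0.004  0.028 -0.027  0.024] 0.049 F [-9.6 -2.8 10.2] grip 0.382 q7 -0.326
```

```bash
python3 -m pendant '[[0,0,0,0,0,0.1,-0.4],[0,0,0,0,0,0.2,-0.4],[0,0,0,0,0,0.3,-0.4],[0,0,0,0,0,0.4,-0.4],[0,0,0,0,0,0.5,-0.4],[0,0,0,0,0,0.5,-0.4],[0,0,0,0,0,0.5,-0.4],[0,0,0,0,0,0.5,-0.4],[0,0,0,0,0,0.5,-0.4],[0,0,0,0,0,0.5,-0.4]]' >/dev/null; python3 t.py
```

```text
t 38.25 yaw 83.02 tz [0.147 0.261 0.153 0.253] 0.245 F [-9.7 -3.3 10.5] grip 0.387 q7 -0.389
```

Contact: 0.245 against the usual 0.14 peak. Now reversing, first quickly through the lost motion.

```bash
python3 -m pendant '[[0,0,0,0,0,-0.4,-0.4],[0,0,0,0,0,-0.8,-0.4],[0,0,0,0,0,-1.2,-0.4],[0,0,0,0,0,-1.6,-0.4],[0,0,0,0,0,-2,-0.4],[0,0,0,0,0,-2.4,-0.4],[0,0,0,0,0,-2.8,-0.4],[0,0,0,0,0,-2.8,-0.4],[0,0,0,0,0,-2.8,-0.4],[0,0,0,0,0,-2.8,-0.4]]' >/dev/null; python3 t.py
```

```text
t 39.65 yaw 105.4 tz [0.037 0.012 0.    0.045] 0.065 F [-9.3 -2.6  9.2] grip 0.384 q7 -0.032
```

```bash
python3 -m pendant '[[0,0,0,0,0,-0.1,-0.4],[0,0,0,0,0,-0.2,-0.4],[0,0,0,0,0,-0.3,-0.4],[0,0,0,0,0,-0.4,-0.4],[0,0,0,0,0,-0.5,-0.4],[0,0,0,0,0,-0.5,-0.4],[0,0,0,0,0,-0.5,-0.4],[0,0,0,0,0,-0.5,-0.4],[0,0,0,0,0,-0.5,-0.4],[0,0,0,0,0,-0.5,-0.4]]' >/dev/null; python3 t.py
```

```text
t 41.05 yaw 109.4 tz [-0.026  0.012  0.039  0.029] 0.056 F [-9.1 -2.3  9.1] grip 0.385 q7 0.032
```

```bash
python3 -m pendant '[[0,0,0,0,0,-0.1,-0.4],[0,0,0,0,0,-0.2,-0.4],[0,0,0,0,0,-0.3,-0.4],[0,0,0,0,0,-0.4,-0.4],[0,0,0,0,0,-0.5,-0.4],[0,0,0,0,0,-0.5,-0.4],[0,0,0,0,0,-0.5,-0.4],[0,0,0,0,0,-0.5,-0.4],[0,0,0,0,0,-0.5,-0.4],[0,0,0,0,0,-0.5,-0.4]]' >/dev/null; python3 t.py
```

```text
t 42.45 yaw 113.4 tz [-0.038  0.051  0.016  0.017] 0.053 F [-7.2 -2.6  8.7] grip 0.387 q7 0.096
```

```bash
python3 -m pendant '[[0,0,0,0,0,-0.1,-0.4],[0,0,0,0,0,-0.2,-0.4],[0,0,0,0,0,-0.3,-0.4],[0,0,0,0,0,-0.4,-0.4],[0,0,0,0,0,-0.5,-0.4],[0,0,0,0,0,-0.5,-0.4],[0,0,0,0,0,-0.5,-0.4],[0,0,0,0,0,-0.5,-0.4],[0,0,0,0,0,-0.5,-0.4],[0,0,0,0,0,-0.5,-0.4]]' >/dev/null; python3 t.py
```

```text
t 43.85 yaw 117.4 tz [ 0.084  0.045 -0.066 -0.031] 0.05 F [-7.1 -1.8  8.3] grip 0.386 q7 0.16
```

```bash
python3 -m pendant '[[0,0,0,0,0,-0.1,-0.4],[0,0,0,0,0,-0.2,-0.4],[0,0,0,0,0,-0.3,-0.4],[0,0,0,0,0,-0.4,-0.4],[0,0,0,0,0,-0.5,-0.4],[0,0,0,0,0,-0.5,-0.4],[0,0,0,0,0,-0.5,-0.4],[0,0,0,0,0,-0.5,-0.4],[0,0,0,0,0,-0.5,-0.4],[0,0,0,0,0,-0.5,-0.4]]' >/dev/null; python3 t.py
```

```text
t 45.25 yaw 121.39 tz [-0.126 -0.043 -0.122 -0.113] -0.059 F [-6.9 -2.1  8.9] grip 0.384 q7 0.224
```

```bash
python3 -m pendant '[[0,0,0,0,0,-0.2,-0.4],[0,0,0,0,0,-0.4,-0.4],[0,0,0,0,0,-0.6,-0.4],[0,0,0,0,0,-0.8,-0.4],[0,0,0,0,0,-1,-0.4],[0,0,0,0,0,-1.2,-0.4],[0,0,0,0,0,-1.2,-0.4],[0,0,0,0,0,-1.2,-0.4],[0,0,0,0,0,-1.2,-0.4],[0,0,0,0,0,-1.2,-0.4]]' >/dev/null; python3 t.py
```

```text
t 46.65 yaw 131.0 tz [ 0.036  0.05   0.007 -0.044] 0.054 F [-5.8 -0.9  8.1] grip 0.387 q7 0.379
```

```bash
python3 -m pendant '[[0,0,0,0,0,-0.1,-0.4],[0,0,0,0,0,-0.2,-0.4],[0,0,0,0,0,-0.3,-0.4],[0,0,0,0,0,-0.4,-0.4],[0,0,0,0,0,-0.5,-0.4],[0,0,0,0,0,-0.6,-0.4],[0,0,0,0,0,-0.6,-0.4],[0,0,0,0,0,-0.6,-0.4],[0,0,0,0,0,-0.6,-0.4],[0,0,0,0,0,-0.6,-0.4]]' >/dev/null; python3 t.py
```

```text
t 48.05 yaw 135.8 tz [-0.08  -0.051  0.005 -0.092] -0.013 F [-6.4 -1.7  7.4] grip 0.382 q7 0.456
```

```bash
python3 -m pendant '[[0,0,0,0,0,-0.2,-0.4],[0,0,0,0,0,-0.4,-0.4],[0,0,0,0,0,-0.6,-0.4],[0,0,0,0,0,-0.8,-0.4],[0,0,0,0,0,-1,-0.4],[0,0,0,0,0,-1.2,-0.4],[0,0,0,0,0,-1.3,-0.4],[0,0,0,0,0,-1.3,-0.4],[0,0,0,0,0,-1.3,-0.4],[0,0,0,0,0,-1.3,-0.4]]' >/dev/null; python3 t.py
```

```text
t 49.45 yaw 146.21 tz [ 0.025  0.045 -0.016 -0.058] 0.041 F [-5.7 -1.   7.2] grip 0.381 q7 0.624
```

```bash
python3 -m pendant '[[0,0,0,0,0,-0.1,-0.4],[0,0,0,0,0,-0.2,-0.4],[0,0,0,0,0,-0.3,-0.4],[0,0,0,0,0,-0.4,-0.4],[0,0,0,0,0,-0.5,-0.4],[0,0,0,0,0,-0.6,-0.4],[0,0,0,0,0,-0.6,-0.4],[0,0,0,0,0,-0.6,-0.4],[0,0,0,0,0,-0.6,-0.4],[0,0,0,0,0,-0.6,-0.4]]' >/dev/null; python3 t.py
```

```text
t 50.85 yaw 151.0 tz [-0.119 -0.024 -0.08  -0.094] -0.037 F [-4.4 -0.3  5.7] grip 0.381 q7 0.702
```

```bash
python3 -m pendant '[[0,0,0,0,0,-0.2,-0.4],[0,0,0,0,0,-0.4,-0.4],[0,0,0,0,0,-0.6,-0.4],[0,0,0,0,0,-0.8,-0.4],[0,0,0,0,0,-1,-0.4],[0,0,0,0,0,-1.1,-0.4],[0,0,0,0,0,-1.1,-0.4],[0,0,0,0,0,-1.1,-0.4],[0,0,0,0,0,-1.1,-0.4],[0,0,0,0,0,-1.1,-0.4]]' >/dev/null; python3 t.py
```

```text
t 52.25 yaw 159.82 tz [ 0.036 -0.036 -0.032  0.007] 0.036 F [-4.7 -0.2  6.2] grip 0.389 q7 0.844
```

Three jumps counted (about 119°, 134° and 149°), and the torque is back to zero. Letting go and rising.

```bash
python3 -m pendant '[[0,0,0,0,0,0,0.1],[0,0,0,0,0,0,0.4],[0,0,0,0,0,0,0.4],[0,0,0,0,0,0,0.4],[0,0,-0.3,0,0,0,0.4],[0,0,-0.7,0,0,0,0.4],[0,0,-1.2,0,0,0,0.4],[0,0,-1.8,0,0,0,0.4],[0,0,-2.2,0,0,0,0.4],[0,0,-2.2,0,0,0,0.4]]'
python3 - <<'E'
from h import *
K,p,d=snap('side'); cv2.imwrite('pics/s9.png',cv2.resize(p[200:310,180:340,::-1],None,fx=5,fy=5,interpolation=cv2.INTER_CUBIC)[:600,:800])
for t,z in [('shuttle_handle',.04),('knob_grip',.102)]:
  for q in manip.tip_of(t,'side')[:1]: print(t,round(q['p'],2),at_z(K,q['pixel'],z).round(4)[0])
E
```

```text
clock: 53.5
position: [0.5711, 0.2566, 0.2184]
ee_rot: [0.176, 0.984, 0.002, 0.002]
ft_force: [0.3, -0.1, -0.3]
grip_width: 0.702
grasp_force: 0.0
shuttle_handle 0.67 [0.4901 0.2466 0.04  ]
knob_grip 0.63 [0.5698 0.2626 0.102 ]
```

View pics/s9.png

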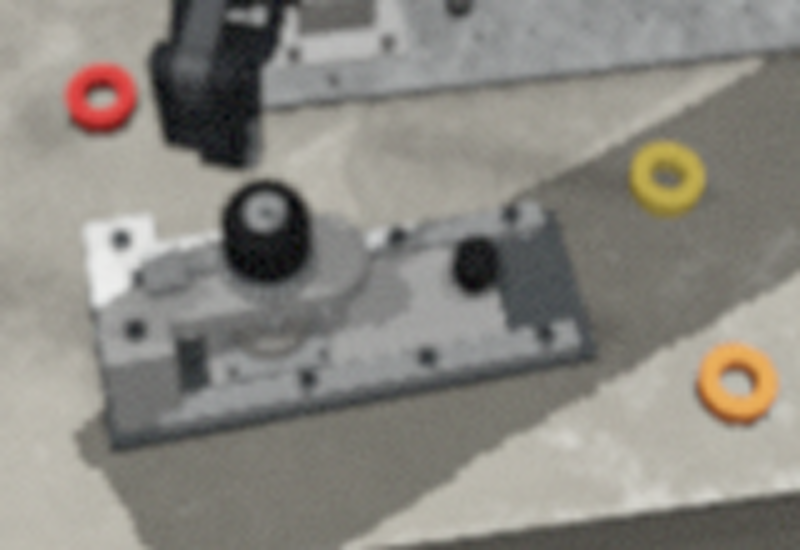

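The crop shows the shuttle home, with the handle at (475,265). The bushing is under the arm at about (272,345), the knob is free and the gripper is clear.

```bash
python3 -c "
from workcell import manip
print(manip.hand_in())"
```

```text
the job is handed in; nothing more can be done
None
```

I pushed the shuttle home, brought the foot down until the torque showed it touching the bushing, turned the knob back three counted clicks, let go, and handed in at about 53.5 s; I judged the foot's final clearance from the click count, not by measuring it.

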